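# Bolt the ball feeder, then turn the ball dish to the bin

### The arm

A 7-joint arm with a two-finger parallel gripper is mounted at the origin on a cart in front of the work surface, level with it; the furniture and walls round the work are solid. World frame = base frame: x ahead of the robot, y to its left, z up, the work surface at z = 0. Lengths are in m, angles in rad, forces in N, time in s.
With the tool pointing down it reaches from about 0.425 to 0.925 m from the base axis. Payload 6.8 kg.
Tool frame: the origin (TCP) lies midway between the tips of the shut fingers; the grasp point (between the pads) lies 19 mm behind it; z points along the fingers, y is the line along which they close (so a half turn about z gives the same grasp; the last joint's range is limited). The gripper opens to 85 mm and grips with 20 to 120 N. Pads are 22 mm wide; open, the fingers measure 114 mm over their backs; the gripper's body (76 mm by 85 mm) begins 54 mm behind the grasp point. The pads swing forward as they close: fully open they stand 13 mm farther back than shut.
Start: joints at [1.005, 0.477, 0.022, 1.555, -0.011, 1.109, -0.083], TCP at [0.298, -0.606, 0.231] pointing down, gripper open.
Joint ranges: [-2.96, 2.96], [-0.34, 2.1], [-1.41, 1.46], [0.24, 2.44], [-1.37, 4.51], [0.17, 1.92], [-2.96, 2.96]. Speed limits (rad/s): [2.39, 2.39, 3.14, 3.14, 3.14, 3.14, 3.14].

### API

Orientations are given as a unit quaternion [w, x, y, z].
In Python, from station import bot, imaging gives the robot as it stands.
- The arm moves only by the tool move_arm, never from a script. Its argument "commands" is a list that holds one entry, the list of rows, each a list of 7 numbers: the shift along the tool's x, y, z in m, then the turn, a rotation vector about the tool's x, y, z in degrees, then the finger opening in m, from 0 to 0.0854. In form: [[[x, y, z, rx, ry, rz, grip], ...]]. A call has 1 to 20 rows; each row shifts and turns the commanded pose from where the row before left it, along the tool's axes as they then stand; what a row does not reach is not made up. A row lasts 1/8 s, in which the tool goes at most 62.5 mm and 10.7 degrees, less where a joint would pass 70% of its speed; a pose out of reach is approached as far as the arm can. A call is refused whole if a number of a shift passes 0.0625 or a number of a turn 10.7, either way. A call with a gripper value outside its range is refused whole. The fingers move at their own pace and stop on an object; "squeeze" is the grip in N (left out, the last holds). Time passes only in rows, so rows that do not move let the fingers close. It gives the time, the measured TCP pose, the force, the opening and the grip force at its end, in the units of the state.
- bot.get_obs(): the state, without advancing time (a new reading comes with each control period).
- imaging.read_camera(name): name is "side" or "top"; returns the picture (400x640x3 uint8, red, green, blue); there is no depth.
- imaging.calibration(name): a dict with "intrinsics" (3x3 intrinsics, pixels), "k1" (the pictures are not rectified: a ray, as slopes to the right and down, at radius r is drawn at 1 + k1 r^2 times it, then the intrinsics apply), "extrinsics" (4x4, takes a point from camera to world coordinates). Camera axes: x right, y down, z forward; pixel columns grow to the right and rows downward; lengths in m; the calibration is good to about 2 mm. A picture is of the moment at which its call begins. calibration takes no time and is no camera call.
- bot.hand_in(): hands the job in; it is judged then, once.
The state is a dict: "t": time; "q": joint angles; "joint_vel": joint speeds; "joint_torque": joint torques, N m; "eef_pos": TCP position; "tool_rot": TCP orientation; "contact_force": force on the tool from outside, world axes, zero at the start; "torque": the same for the moment, N m; "gripper_width": opening from 0.0 (shut) to 1.0 (fully open); "grasp_force": force on a finger pad.
Only numpy, scipy, OpenCV 4.12 (cv2) and the standard library are available. Lean on these libraries where they do the work, as an engineer would, in place of code of your own. Each camera call takes 0.05 s, during which the arm holds its last target. There are 200 camera calls.

### The job

The dish has received its steel ball, so first slide the red-knobbed bolt on the ball feeder fully home through its brass keeper so that the gate stays shut. Then lift the white dish by its arched handle about a hand's breadth clear of the bench and turn it about a quarter turn so that its orange pouring lip points at the slate-blue bin, keeping the dish level and the ball in the blue middle all the while, and leave the bin and the other things on the bench where they are. Finish still holding the dish up, still and level, lip towards the middle of the bin, with the ball resting in the blue middle.

Things in the scene. Friction and masses are not known exactly. Their poses are not given: they have to be found in the camera images.
- feeder: Fixed plywood ball feeder, 110 (x) x 150 (y) x 68 mm, holding spare balls behind a shut gate. Origin: centre of its underside; -x points out of the gate to the dish. On the ledge over the gate (top 68 mm high, 38 mm from the origin towards -x) a barrel bolt lies along y in two steel guides and a brass keeper, all up to 87 mm high; the bolt's red knob stands up to 125 mm.
- bolt (a joint): Slide of the barrel bolt in m: 0 = fully withdrawn, 0.040 = fully home through the keeper (end stop). It slides along the feeder's -y axis as the value grows, in the guides; it starts between 0 and 0.012, resists with about 1.5 N and stays where it is left.
- bolt_knob (a point): Middle of the grip of the bolt's red upright round knob: 13 mm in diameter, 30 mm tall (15 mm above and below this point), at 110 mm above the bench; it moves with the bolt. The guides end 23 mm below this point. The point's axes are the feeder's; the knob may be pinched from above across x or pushed along -y.
- keeper (a point): Middle of the hole of the brass keeper that the bolt's tip passes through, 77 mm above the bench; fixed to the feeder.
- dish: Loose white dished plate, 107 mm across the rim, 19 mm tall, 0.14 to 0.24 kg, with a fixed arched handle. Origin: centre of its underside. x: from the middle to its orange lip, which ends 71 mm out; y: along the arch, whose posts stand 53 mm either side; z: up. It starts on the bench before the gate, lip towards the feeder within 0.15 rad.
- dish_grip (a point): Middle of the black grip block of the arch, right above the dish's middle: 14 mm thick along the dish's x, 50 mm long along its y, 18 mm tall; 88 mm above the dish's underside. Below it is free air down to the ball. The point's axes are the dish's axes.
- dish_middle (a point): Centre of the dish's inner floor, 6 mm above its underside. The floor is flat to 6 mm from the middle, rises at 0.105 rad to 30 mm and at 0.32 rad to the rim at 50 mm. A blue disc of 20 mm radius marks the middle.
- ball_center (a point): Centre of the loose steel ball, 22 mm in diameter, 44 g, that lies in the middle of the dish at the start and rolls easily.
- bin: The loose open slate-blue parts bin that the lip must point at, 152 (x) x 103 (y) x 78 mm. Origin: centre of its underside. It stands to the left or to the right of the dish (seen from the robot), about 0.18 m off; it is to be left alone.
- bin_middle (a point): Centre of the bin, half-way up (39 mm).
- screw_bottle: Small orange bottle of screws with a red cap, 40 mm in diameter, 68 mm tall, standing on the other side of the dish; bystander. Origin: centre of its underside.
- gear: Loose black gear, 75 x 75 x 24 mm, lying on the bench near the front edge; bystander. Origin: centre of its underside.

How it is judged:
By the outcome, as a careful person would: the job done as asked, in the order asked, and still so for the second after the job is handed in, while the arm keeps its last pose, push and grip.
It also fails if it takes over 54 s, if anything falls off the work surface, if the arm or the gripper's body presses on something with over 40 N, if the wrist force passes 120 N, or if a joint passes its speed limit or range.

## Working session

There is one attempt and no reset: what is moved stays moved. The work goes in short steps, Python scripts to look and compute and a tool call to move; the robot and the scene stay as the last step left them, time stands still between calls to the robot, and variables do not carry over. Pictures are saved under pics/ and viewed, at most 10 in all, crops included, and the job is handed in when it is done.

Besides the shell and the picture viewer there is one more tool, called after "Request:" by a JSON object that holds its "api" and its "payload", one argument or row to a line. move_arm: Moves the arm, as the interface text tells. Its arguments: {"type":"object","properties":{"commands":{"type":"array","items":{"type":"array","items":{"type":"array","items":{"type":"number"}}}},"squeeze":{"type":"number"}},"required":["commands"]}

```bash
mkdir -p pics; ls
cat > h.py <<'E'
import numpy as np, cv2
from station import bot, imaging
def cal(n):
    c=imaging.calibration(n); return np.array(c["intrinsics"]),c["k1"],np.array(c["extrinsics"])
def ray(n,u,v):
    K,k1,E=cal(n)
    p=cv2.undistortPoints(np.array([[[u,v]]],float),K,np.array([k1,0,0,0.]))[0,0]
    return E[:3,3],E[:3,:3]@np.array([p[0],p[1],1])
def onz(n,u,v,z):
    o,d=ray(n,u,v); return o+d*(z-o[2])/d[2]
def two(a,b):
    o1,d1=ray("top",*a);o2,d2=ray("side",*b)
    s=np.linalg.lstsq(np.c_[d1,-d2],o2-o1,rcond=None)[0]
    p,q=o1+d1*s[0],o2+d2*s[1]; return (p+q)/2,np.linalg.norm(p-q)
def proj(n,P):
    K,k1,E=cal(n); P=np.asarray(P,float); R=E[:3,:3].T
    return cv2.projectPoints(P.reshape(-1,1,3),cv2.Rodrigues(R)[0],-R@E[:3,3],K,np.array([k1,0,0,0.]))[0][:,0]
E
python3 - <<'E'
from h import *
for n in("top","side"):
    im=imaging.read_camera(n); cv2.imwrite(f"pics/{n}0.png",im[...,::-1]); print(n,cal(n)[2].round(3).tolist(),cal(n)[0].round(1).tolist(),cal(n)[1])
o=bot.get_obs();print({k:np.round(v,3) for k,v in o.items()})
E
```

```text
pics
top [[0.007, -0.98, 0.198, 0.258], [-1.0, -0.008, -0.002, 0.116], [0.003, -0.198, -0.98, 1.178], [0.0, 0.0, 0.0, 1.0]] [[506.0, 0.0, 318.5], [0.0, 506.0, 196.1], [0.0, 0.0, 1.0]] -0.07649606242678514
side [[0.843, -0.324, 0.429, 0.123], [-0.537, -0.504, 0.676, -0.449], [-0.002, -0.801, -0.599, 0.613], [0.0, 0.0, 0.0, 1.0]] [[419.6, 0.0, 313.9], [0.0, 419.6, 206.1], [0.0, 0.0, 1.0]] -0.06777109888735923
{'t': np.float64(0.1), 'q': array([ 1.005,  0.478,  0.022,  1.556, -0.012,  1.109, -0.083]), 'joint_vel': array([ 0.001, -0.002, -0.001, -0.003, -0.001,  0.001, -0.   ]), 'joint_torque': array([ 5.0000e-03, -5.9776e+01,  1.6150e+00, -2.8195e+01,  1.3000e-02,
        5.0000e-03, -0.0000e+00]), 'eef_pos': array([ 0.298, -0.605,  0.23 ]), 'tool_rot': array([-0.001,  0.974,  0.227, -0.   ]), 'contact_force': array([ 1.081, -0.239, -0.193]), 'torque': array([ 0.067, -0.026, -0.002]), 'grasp_force': np.float64(0.0), 'gripper_width': np.float64(1.001)}
```

View pics/top0.png

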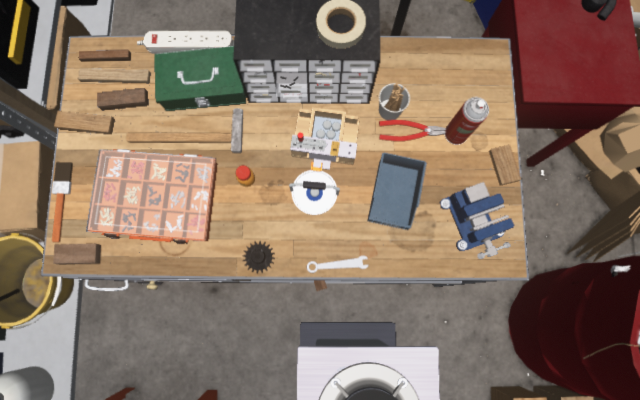

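View pics/side0.png

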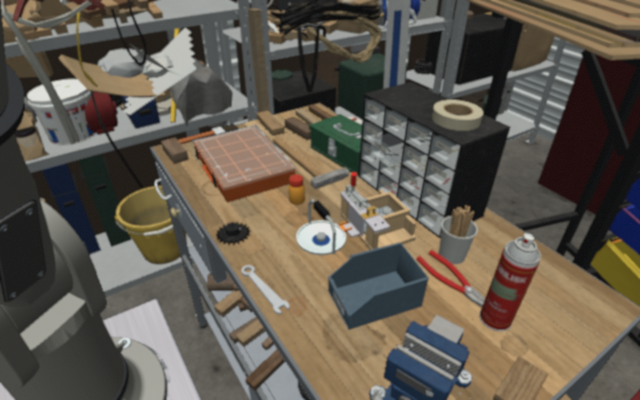

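The top view shows the feeder at about (325,135), its red knob at (300,137), the dish at (315,193) with its grip at (314,185), the bin at (397,190) on the right and the bottle at (245,175). The side view shows the knob at (353,178), the dish at (321,238) and the bin at (378,283). Next I'll measure with colour masks and enlarged crops.

```bash
cat >> h.py <<'E'
def mask(im,lo,hi,box):
    h=cv2.cvtColor(im,cv2.COLOR_RGB2HSV); m=cv2.inRange(h,np.array(lo),np.array(hi)); k=np.zeros_like(m)
    x0,y0,x1,y1=box; k[y0:y1,x0:x1]=m[y0:y1,x0:x1]; return k
def cen(m):
    n,l,s,c=cv2.connectedComponentsWithStats(m)
    i=1+np.argmax(s[1:,4]); return c[i],s[i]
E
python3 - <<'E'
from h import *
T=cv2.imread("pics/top0.png")[...,::-1].copy();S=cv2.imread("pics/side0.png")[...,::-1].copy()
kt=cen(mask(T,(0,150,90),(6,255,255),(285,120,312,150)));ks=cen(mask(S,(0,150,90),(6,255,255),(340,165,365,200)))
print("knob",kt,ks,two(kt[0],ks[0]))
print(onz("top",*kt[0],.118))
gt=cen(mask(T,(0,0,0),(180,255,60),(295,172,335,200)));gs=cen(mask(S,(0,0,0),(180,255,60),(305,195,335,225)))
print("grip",gt,gs,two(gt[0],gs[0]),onz("top",*gt[0],.092))
w=cen(mask(T,(0,0,170),(180,40,255),(285,165,345,220)));print("dish",w,onz("top",w[1][0]+w[1][2]/2-.5,w[1][1]+w[1][3]/2,.019))
l=cen(mask(T,(8,140,150),(20,255,255),(300,155,335,180)));print("lip",l,onz("top",*l[0],.015))
b=mask(T,(95,40,20),(125,200,140),(360,140,440,240));c=max(cv2.findContours(b,0,2)[0],key=cv2.contourArea)
r=cv2.minAreaRect(c);bp=cv2.boxPoints(r);print("bin",r[:],onz("top",*r[0],.07));print([onz("top",*p,.078).round(3) for p in bp])
A=cv2.resize(T[100:225,265:435],None,fx=4.7,fy=4.7,interpolation=2);cv2.imwrite("pics/c1.png",A[...,::-1])
A=cv2.resize(S[160:270,285:425],None,fx=5,fy=5,interpolation=2);cv2.imwrite("pics/c2.png",A[...,::-1])
E
```

```text
knob (array([300., 136.]), array([298, 133,   5,   8,  30], dtype=int32)) (array([353.33928571, 177.60714286]), array([351, 172,   6,  14,  56], dtype=int32)) (array([0.60822118, 0.15533807, 0.11367871]), np.float64(0.0008418241278687195))
[0.60640803 0.15536727 0.118     ]
grip (array([309.5, 187. ]), array([308, 187,   4,   1,   4], dtype=int32)) (array([320.53383459, 209.57142857]), array([314, 202,  15,  17, 133], dtype=int32)) (array([0.50351562, 0.13221647, 0.08272686]), np.float64(0.007882039792162215)) [0.4977973  0.13369002 0.092     ]
dish (array([313.85248447, 192.57763975]), array([ 289,  170,   51,   45, 1288], dtype=int32)) [0.50083037 0.12423199 0.019     ]
lip (array([314.        , 166.93548387]), array([311, 162,  10,   8,  31], dtype=int32)) [0.56366624 0.12483765 0.015     ]
bin ((395.15386962890625, 190.73077392578125), (41.3805046081543, 68.05230712890625), 11.309932708740234) [ 0.49569207 -0.05821948  0.07      ]
[array([0.428, 0.004, 0.078]), array([ 0.58 , -0.028,  0.078]), array([ 0.562, -0.12 ,  0.078]), array([ 0.41 , -0.085,  0.078])]
```

View pics/c1.png

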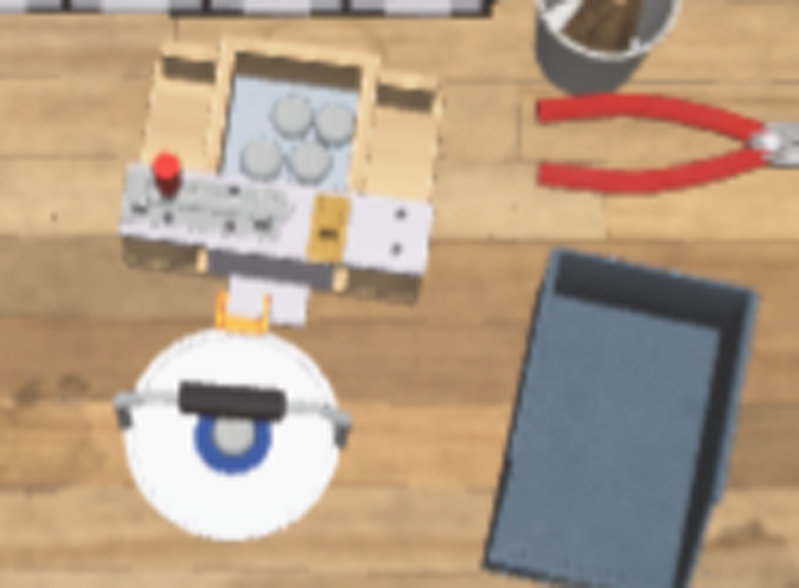

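View pics/c2.png

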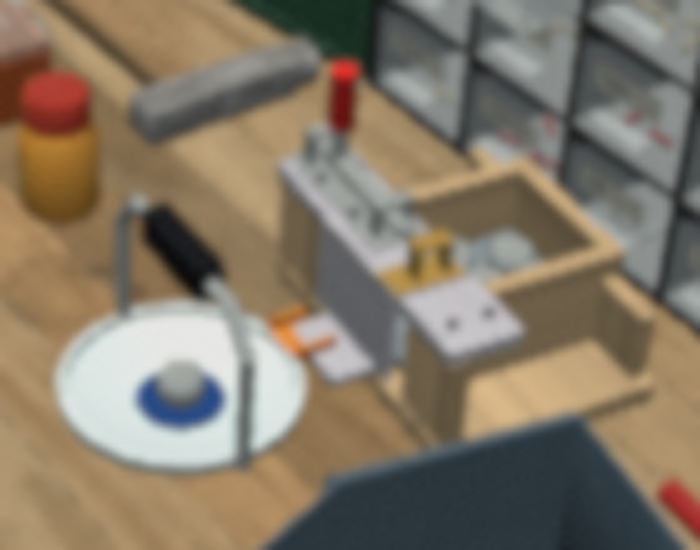

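The top crop (scale 4.7, offset 265,100) shows the knob cap at (167,160), the keeper at (328,228), the grip block at (232,400), the dish rim spanning 124–342 by 328–540, the lip at (243,313), and the bin's far corners at (557,250) and (757,290). The side crop shows the bolt withdrawn, the ball on the blue disc and the bin's low scoop end towards the robot.

Run:
```python
from h import *
c=lambda x,y:(265+(x+.5)/4.7-.5,100+(y+.5)/4.7-.5)
s=lambda x,y:(285+x/5,160+y/5)
P=lambda n,p,z:print(n,onz("top",*c(*p),z).round(4))
P("knobtop",(167,160),.125);P("keeper",(328,226),.087)
print("knob side",onz("side",*s(345,68),.125).round(4),onz("side",*s(342,128),.095).round(4))
P("ledgeL",(120,236),.068);P("ledgeR",(428,272),.068);P("ledgeBL",(125,165),.068);P("ledgeBR",(433,200),.068)
P("dish",(233,434),.019);P("ball",(235,436),.02);P("lip",(243,313),.012)
P("grip",(232.5,399),.095);P("gL",(181,397),.095);P("gR",(285,404),.095)
print("grip side",onz("side",*s(185,248),.09).round(4), two(c(232.5,399),s(185,248)))
P("postL",(124,410),.019);P("postR",(342,430),.019)
a=onz("top",*c(557,250),.078);b=onz("top",*c(757,290),.078);d=(b-a)[:2];print("binedge",a,b,np.linalg.norm(d))
d/=np.linalg.norm(d);print("bin mid",(a+b)[:2]/2-.076*np.array([-d[1],d[0]]), np.degrees(np.arctan2(d[0],-d[1])))
m=onz("top",300,103,0);print("cabinet",m)
```

```text
knobtop [0.6095 0.1549 0.125 ]
keeper [0.5898 0.0789 0.087 ]
knob side [0.6085 0.1536 0.125 ] [0.6075 0.1518 0.095 ]
ledgeL [0.5896 0.1793 0.068 ]
ledgeR [0.5728 0.0298 0.068 ]
ledgeBL [0.6258 0.1775 0.068 ]
ledgeBR [0.6092 0.027  0.068 ]
dish [0.5022 0.1238 0.019 ]
ball [0.5009 0.1228 0.02  ]
lip [0.5663 0.1194 0.012 ]
grip [0.5028 0.1237 0.095 ]
gL [0.5036 0.1477 0.095 ]
gR [0.5006 0.0991 0.095 ]
grip side [0.5048 0.1217 0.09  ] (array([0.50499688, 0.12339664, 0.08860386]), np.float64(0.0015354451256397012))
postL [0.514  0.1783 0.019 ]
postR [0.5046 0.0695 0.019 ]
binedge [ 0.58152281 -0.0317126   0.078     ] [ 0.5625648  -0.12785555  0.078     ] 0.09799424422747052
bin mid [ 0.49747959 -0.06508108] -11.15479845483746
cabinet [0.73078968 0.16113097 0.        ]
```

Request:
{"api": "move_arm", "payload": {
  "commands": [
    [[0.018,-0.016,-0.01,0,0,0,0.05],[0.036,-0.032,-0.01,0,0,0,0.05],[0.036,-0.032,-0.01,0,0,0,0.05],[0.036,-0.032,0,0,0,0,0.05],[0.036,-0.032,0,0,0,0,0.05],[0.036,-0.032,0,0,0,0,0.05],[0.036,-0.032,0,0,0,0,0.05],[0.036,-0.032,0,0,0,0,0.05],[0.036,-0.032,0,0,0,0,0.05],[0.036,-0.032,0,0,0,0,0.05],[0.036,-0.032,0,0,0,0,0.05],[0.036,-0.032,0,0,0,0,0.05],[0.036,-0.032,0,0,0,0,0.05],[0.036,-0.032,0,0,0,0,0.05],[0.036,-0.032,0,0,0,0,0.05],[0.036,-0.032,0,0,0,0,0.05],[0.036,-0.032,0,0,0,0,0.05],[0.018,-0.016,0,0,0,0,0.05],[0,0,0,0,0,0,0.05]]
  ],
  "squeeze": 20
}}

```text
t: 2.48
eef_pos: [0.6062, 0.1552, 0.2614]
tool_rot: [-0.0, 0.974, 0.229, -0.0]
contact_force: [-0.3, 0.2, -0.1]
gripper_width: 0.59
grasp_force: 0.0
```

Request:
{"api": "move_arm", "payload": {
  "commands": [
    [[0,0,0,0,0,-5.2,0.05],[0,0,0,0,0,-10.4,0.05],[0,0,0,0,0,-10.4,0.05],[0,0,0,0,0,-10.4,0.05],[0,0,0,0,0,-10.4,0.05],[0,0,0,0,0,-10.4,0.05],[0,0,0,0,0,0,0.05]]
  ]
}}

```text
t: 3.35
eef_pos: [0.6066, 0.1506, 0.2614]
tool_rot: [0.0, 0.748, 0.664, -0.001]
contact_force: [-0.7, 0.2, -0.6]
gripper_width: 0.588
grasp_force: 0.0
```

```bash
cat >> h.py <<'E'
from scipy.spatial.transform import Rotation as Ro
def todo(p,xang):
    "shift in tool axes and turn (deg) to put TCP at p, tool down, tool x at heading xang deg"
    o=bot.get_obs(); w,x,y,z=o["tool_rot"]; R=Ro.from_quat([x,y,z,w])
    a=np.radians(xang); c,s=np.cos(a),np.sin(a)
    G=Ro.from_matrix(np.array([[c,s,0],[s,-c,0],[0,0,-1]]))
    print("t",o["t"].round(2) if hasattr(o["t"],'round') else o["t"],"tcp",np.round(o["eef_pos"],4),"F",np.round(o["contact_force"],1),"q",np.round(o["q"],2),"w",round(float(o["gripper_width"]),3),"g",round(float(o["grasp_force"]),1))
    print("shift",R.inv().apply(np.array(p)-o["eef_pos"]).round(4),"turn",(R.inv()*G).as_rotvec(degrees=True).round(2), "shift in final axes",G.inv().apply(np.array(p)-o["eef_pos"]).round(4))
E
python3 -c "
from h import *
todo([.607,.1535,.095],83.6)"
```

```text
t 3.35 tcp [0.6066 0.1506 0.2614] F [-0.7  0.2 -0.6] q [ 0.08  0.43 -0.58  1.62  0.25  1.17 -0.67] w 0.588 g 0.0
shift [0.0032 0.     0.1663] turn [-0.    0.09 -0.41] shift in final axes [2.900e-03 1.000e-04 1.664e-01]
```

Request:
{"api": "move_arm", "payload": {
  "commands": [
    [[0.003,0,0.02,0,0,-0.4,0.05],[0,0,0.04,0,0,0,0.05],[0,0,0.04,0,0,0,0.05],[0,0,0.04,0,0,0,0.05],[0,0,0.02,0,0,0,0.05],[0,0,0.006,0,0,0,0.05],[0,0,0,0,0,0,0.05]]
  ]
}}

```text
t: 4.22
eef_pos: [0.6077, 0.1563, 0.0959]
tool_rot: [0.0, 0.744, 0.668, 0.0]
contact_force: [-0.5, -1.0, 0.7]
gripper_width: 0.587
grasp_force: 0.0
```

Run:
```python
from h import *
S=imaging.read_camera("side")
A=cv2.resize(S[100:250,280:440],None,fx=3.9,fy=3.9,interpolation=2);cv2.imwrite("pics/c3.png",A[...,::-1])
todo([.607,.1535,.095],83.6)
```

```text
t 4.275 tcp [0.6081 0.1564 0.0965] F [ 0.5 -0.2 -0.3] q [ 0.03  0.6  -0.52  1.76  0.37  0.88 -0.77] w 0.584 g 0.0
shift [-0.003  -0.0008  0.0015] turn [ 0.11 -0.05  0.21] shift in final axes [-0.003  -0.0008  0.0015]
```

View pics/c3.png

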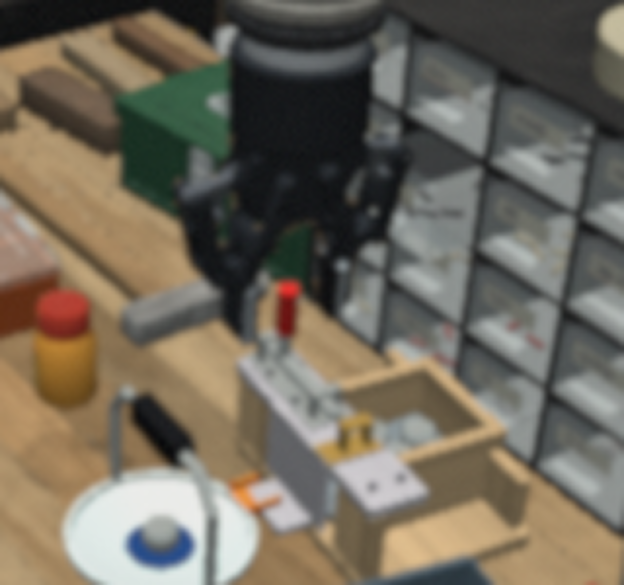

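The crop shows the red knob at (288,308), standing between the two open fingers at (248,305) and (340,290). I'll centre on it and close.

Request:
{"api": "move_arm", "payload": {
  "commands": [
    [[-0.003,-0.001,0,0,0,0,0.02],[0,0,0,0,0,0,0.0],[0,0,0,0,0,0,0.0],[0,0,0,0,0,0,0.0],[0,0,0,0,0,0,0.0]]
  ],
  "squeeze": 25
}}

```text
t: 4.9
eef_pos: [0.6071, 0.1529, 0.0962]
tool_rot: [0.001, 0.744, 0.668, 0.001]
contact_force: [1.8, -2.5, 6.0]
gripper_width: 0.14
grasp_force: 25.8
```

Request:
{"api": "move_arm", "payload": {
  "commands": [
    [[-0.003,0,0,0,0,0,0],[-0.005,0,0,0,0,0,0],[-0.005,0,0,0,0,0,0],[-0.005,0,0,0,0,0,0],[-0.005,0,0,0,0,0,0],[-0.003,0,0,0,0,0,0],[0,0,0,0,0,0,0]]
  ]
}}

```text
t: 5.78
eef_pos: [0.6037, 0.1273, 0.0962]
tool_rot: [0.0, 0.744, 0.668, 0.001]
contact_force: [2.1, -0.2, 7.5]
gripper_width: 0.142
grasp_force: 26.0
```

Request:
{"api": "move_arm", "payload": {
  "commands": [
    [[-0.003,0,0,0,0,0,0],[-0.002,0,0,0,0,0,0],[0,0,0,0,0,0,0]]
  ]
}}

```text
t: 6.15
eef_pos: [0.6031, 0.1226, 0.0962]
tool_rot: [0.0, 0.744, 0.668, 0.001]
contact_force: [1.1, 0.6, 7.9]
gripper_width: 0.14
grasp_force: 26.0
```

Request:
{"api": "move_arm", "payload": {
  "commands": [
    [[-0.002,0,0,0,0,0,0],[-0.002,0,0,0,0,0,0],[0,0,0,0,0,0,0]]
  ]
}}

```text
t: 6.52
eef_pos: [0.6026, 0.1187, 0.0962]
tool_rot: [0.0, 0.744, 0.668, 0.001]
contact_force: [1.5, -0.1, 8.4]
gripper_width: 0.139
grasp_force: 26.0
```

Request:
{"api": "move_arm", "payload": {
  "commands": [
    [[-0.002,0,0,0,0,0,0],[0,0,0,0,0,0,0]]
  ]
}}

```text
t: 6.78
eef_pos: [0.6023, 0.1168, 0.0962]
tool_rot: [0.0, 0.744, 0.668, 0.001]
contact_force: [0.6, 1.0, 8.4]
gripper_width: 0.14
grasp_force: 26.0
```

Request:
{"api": "move_arm", "payload": {
  "commands": [
    [[-0.002,0,0,0,0,0,0],[0,0,0,0,0,0,0]]
  ]
}}

```text
t: 7.02
eef_pos: [0.6023, 0.1166, 0.0962]
tool_rot: [-0.001, 0.744, 0.668, 0.002]
contact_force: [2.3, 3.5, 6.3]
gripper_width: 0.142
grasp_force: 25.8
```

Request:
{"api": "move_arm", "payload": {
  "commands": [
    [[-0.002,0,0,0,0,0,0],[0,0,0,0,0,0,0]]
  ]
}}

```text
t: 7.28
eef_pos: [0.6023, 0.1165, 0.0963]
tool_rot: [-0.001, 0.743, 0.669, 0.003]
contact_force: [3.9, 7.8, 3.6]
gripper_width: 0.144
grasp_force: 25.6
```

Request:
{"api": "move_arm", "payload": {
  "commands": [
    [[-0.002,0,0,0,0,0,0],[0,0,0,0,0,0,0]]
  ]
}}

```text
t: 7.52
eef_pos: [0.6022, 0.1164, 0.0963]
tool_rot: [-0.002, 0.743, 0.669, 0.004]
contact_force: [5.1, 12.5, 1.6]
gripper_width: 0.141
grasp_force: 25.4
```

Request:
{"api": "move_arm", "payload": {
  "commands": [
    [[0.005,0,0,0,0,0,0],[0,0,0,0,0,0,0.05],[0,0,0,0,0,0,0.05],[0,0,0,0,0,0,0.05],[0,0,-0.015,0,0,0,0.05],[0,0,-0.03,0,0,0,0.05],[0,0,-0.015,0,0,0,0.05],[0,0,-0.01,0,0,0,0.05]]
  ]
}}

```text
t: 8.52
eef_pos: [0.6021, 0.1153, 0.1665]
tool_rot: [0.0, 0.744, 0.668, 0.0]
contact_force: [0.6, 0.8, 0.0]
gripper_width: 0.586
grasp_force: 0.0
```

Run:
```python
from h import *
S=imaging.read_camera("side")
ks=cen(mask(S,(0,150,90),(6,255,255),(340,165,400,220)));print(ks,onz("side",*ks[0],.110))
A=cv2.resize(S[130:270,280:440],None,fx=4,fy=4,interpolation=2);cv2.imwrite("pics/c4.png",A[...,::-1])
todo([.503,.1235,.069],86)
```

```text
(array([361.62962963, 186.46296296]), array([360, 181,   5,  13,  54], dtype=int32)) [0.60631986 0.12229614 0.11      ]
t 8.575 tcp [0.6025 0.1154 0.1673] F [ 0.8 -0.2  0.2] q [ 0.12  0.5  -0.55  1.74  0.31  0.99 -0.66] w 0.587 g 0.0
shift [-0.0028 -0.1     0.0981] turn [ 0.13 -0.03 -2.18] shift in final axes [ 0.0011 -0.0999  0.0983]
```

View pics/c4.png

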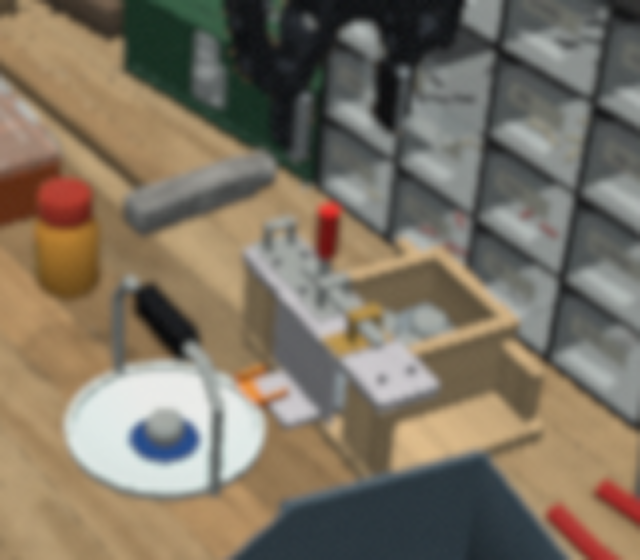

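The knob now stands at (328,232) in the crop, next to the second guide, and the bolt's tip goes through the keeper at (360,330). I'll check the travel and the distance from knob to keeper.

Run:
```python
from h import *
a=onz("side",353.34,177.6,.11);b=onz("side",361.63,186.46,.11);print(a,b,np.linalg.norm(a-b))
T=imaging.read_camera("top");cv2.imwrite("pics/top1.png",T[...,::-1])
kt=cen(mask(T,(0,150,90),(6,255,255),(285,120,330,150)));print(kt,np.linalg.norm(onz("top",300,136,.118)-onz("top",*kt[0],.118)))
```

```text
[0.61228265 0.15975007 0.11      ] [0.60632745 0.12230466 0.11      ] 0.03791600295013909Traceback (most recent call last):
  File "<stdin>", line 4, in <module>
  File "h.py", line 23, in cen
    i=1+np.argmax(s[1:,4]); return c[i],s[i]
        ~~~~~~~~~^^^^^^^^^
    return _wrapfunc(a, 'argmax', axis=axis, out=out, **kwds)
    return bound(*args, **kwds)
ValueError: attempt to get argmax of an empty sequence
```

Request:
{"api": "move_arm", "payload": {
  "commands": [
    [[0,-0.025,0,0,0,0,0.05],[0,-0.05,0,0,0,-1.1,0.05],[0,-0.025,0,0,0,-1.1,0.05],[0.001,0,0,0,0,0,0.05],[0,0,0,0,0,0,0.05]]
  ]
}}

```text
t: 9.25
eef_pos: [0.5032, 0.1264, 0.1651]
tool_rot: [0.0, 0.731, 0.682, 0.0]
contact_force: [0.4, -0.7, 0.5]
gripper_width: 0.587
grasp_force: 0.0
```

Run:
```python
from h import *
todo([.503,.1235,.069],86)
```

```text
t 9.25 tcp [0.5032 0.1264 0.1651] F [ 0.4 -0.7  0.5] q [ 0.14  0.36 -0.61  1.96  0.26  0.9  -0.68] w 0.587 g 0.0
shift [-0.0029 -0.0001  0.0961] turn [ 0.02 -0.01 -0.01] shift in final axes [-0.0029 -0.      0.0961]
```

Request:
{"api": "move_arm", "payload": {
  "commands": [
    [[-0.003,0.001,0.01,0,0,0,0.05],[0,0,0.03,0,0,0,0.05],[0,0,0.03,0,0,0,0.045],[0,0,0.018,0,0,0,0.04],[0,0,0.008,0,0,0,0.035],[0,0,0,0,0,0,0.03],[0,0,0,0,0,0,0.03]]
  ]
}}

```text
t: 10.12
eef_pos: [0.504, 0.1238, 0.0701]
tool_rot: [0.0, 0.731, 0.682, 0.001]
contact_force: [0.3, -1.2, 0.1]
gripper_width: 0.353
grasp_force: 0.0
```

Run:
```python
from h import *
S=imaging.read_camera("side")
A=cv2.resize(S[150:270,270:410],None,fx=5,fy=5,interpolation=2);cv2.imwrite("pics/c5.png",A[...,::-1])
todo([.504,.1235,.069],86)
```

```text
t 10.175 tcp [0.504  0.1237 0.0702] F [ 1.  -0.2  0. ] q [ 0.08  0.5  -0.54  2.03  0.39  0.71 -0.78] w 0.352 g 0.0
shift [-0.0002  0.      0.0012] turn [ 0.1  -0.03  0.03] shift in final axes [-0.0002  0.      0.0012]
```

View pics/c5.png

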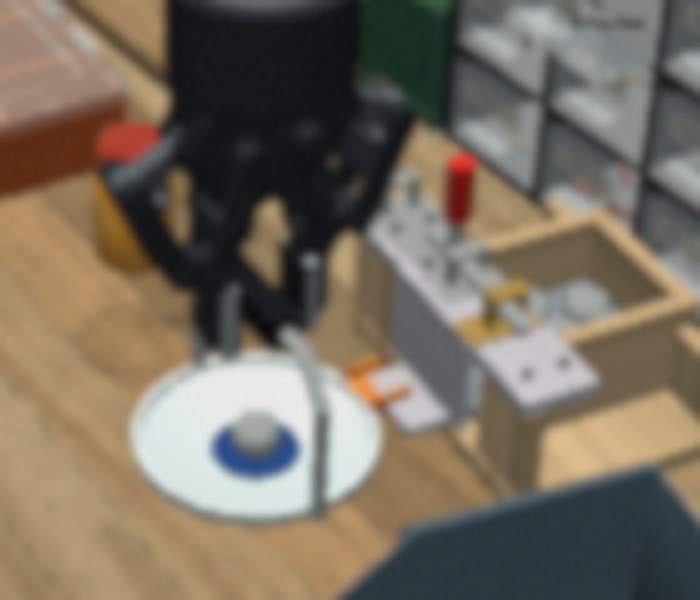

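The crop shows the fingers at (215,310) and (308,285) on either side of the grip block at (265,290), with the ball at (257,432) in the blue. Now I'll close slowly.

Request:
{"api": "move_arm", "payload": {
  "commands": [
    [[0,0,0.001,0,0,0,0.026],[0,0,0,0,0,0,0.023],[0,0,0,0,0,0,0.02],[0,0,0,0,0,0,0.018],[0,0,0,0,0,0,0.016],[0,0,0,0,0,0,0.014],[0,0,0,0,0,0,0.012],[0,0,0,0,0,0,0.008],[0,0,0,0,0,0,0],[0,0,0,0,0,0,0]]
  ],
  "squeeze": 25
}}

```text
t: 11.42
eef_pos: [0.5031, 0.1235, 0.0683]
tool_rot: [-0.0, 0.731, 0.682, -0.0]
contact_force: [-1.8, 1.3, 2.5]
gripper_width: 0.16
grasp_force: 25.0
```

Request:
{"api": "move_arm", "payload": {
  "commands": [
    [[0,0,0,0,0,0,0],[0,0,0,0,0,0,0],[0,0,0,0,0,0,0]]
  ],
  "squeeze": 60
}}

```text
t: 11.8
eef_pos: [0.5032, 0.1235, 0.0684]
tool_rot: [0.0, 0.731, 0.682, -0.0]
contact_force: [-2.8, -0.2, 5.7]
gripper_width: 0.154
grasp_force: 59.1
```

```bash
cat >> h.py <<'E'
def ballcheck(z0=0,box=(285,165,350,225)):
    T=imaging.read_camera("top")
    b=mask(T,(100,120,60),(125,255,255),box); u=cen(b)
    S=imaging.read_camera("side"); bs=mask(S,(100,120,60),(125,255,255),(240,120,370,270)); us=cen(bs)
    print("top blue",u,"side blue",us)
    return T,S
E
python3 - <<'E'
from h import *
todo([.504,.1235,.069],86)
T,S=ballcheck();cv2.imwrite("pics/t2.png",T[...,::-1]);cv2.imwrite("pics/s2.png",S[...,::-1])
E
```

```text
t 11.8 tcp [0.5032 0.1235 0.0684] F [-2.8 -0.2  5.7] q [ 0.07  0.5  -0.54  2.03  0.39  0.71 -0.78] w 0.154 g 59.1
shift [ 0.      0.0008 -0.0006] turn [-0.    0.01  0.03] shift in final axes [ 0.      0.0008 -0.0006]
top blue (array([320.125, 193.125]), array([319, 190,   3,   7,  16], dtype=int32)) side blue (array([320.63793103, 240.82758621]), array([313, 237,  16,   8,  58], dtype=int32))
```

Request:
{"api": "move_arm", "payload": {
  "commands": [
    [[0,0,-0.001,0,0,0,0],[0,0,-0.003,0,0,0,0],[0,0,-0.005,0,0,0,0],[0,0,-0.007,0,0,0,0],[0,0,-0.008,0,0,0,0],[0,0,-0.008,0,0,0,0],[0,0,-0.008,0,0,0,0],[0,0,-0.008,0,0,0,0],[0,0,-0.008,0,0,0,0],[0,0,-0.008,0,0,0,0],[0,0,-0.008,0,0,0,0],[0,0,-0.007,0,0,0,0],[0,0,-0.006,0,0,0,0],[0,0,-0.003,0,0,0,0],[0,0,-0.001,0,0,0,0],[0,0,0,0,0,0,0],[0,0,0,0,0,0,0]]
  ]
}}

```text
t: 14.02
eef_pos: [0.5031, 0.1235, 0.1571]
tool_rot: [-0.0, 0.731, 0.682, -0.0]
contact_force: [-0.5, 0.2, -2.3]
gripper_width: 0.153
grasp_force: 58.4
```

Run:
```python
from h import *
todo([.503,.1235,.157],-1.7)
S=imaging.read_camera("side")
A=cv2.resize(S[110:270,250:430],None,fx=4,fy=3.75,interpolation=2);cv2.imwrite("pics/c6.png",A[...,::-1])
```

```text
t 14.025 tcp [0.5031 0.1235 0.1571] F [-0.5  0.2 -2.3] q [ 0.14  0.37 -0.61  1.97  0.27  0.88 -0.68] w 0.153 g 58.4
shift [ 0.     -0.0001  0.0001] turn [-1.000e-02  2.000e-02  8.773e+01] shift in final axes [-0.0001 -0.      0.0001]
```

View pics/c6.png

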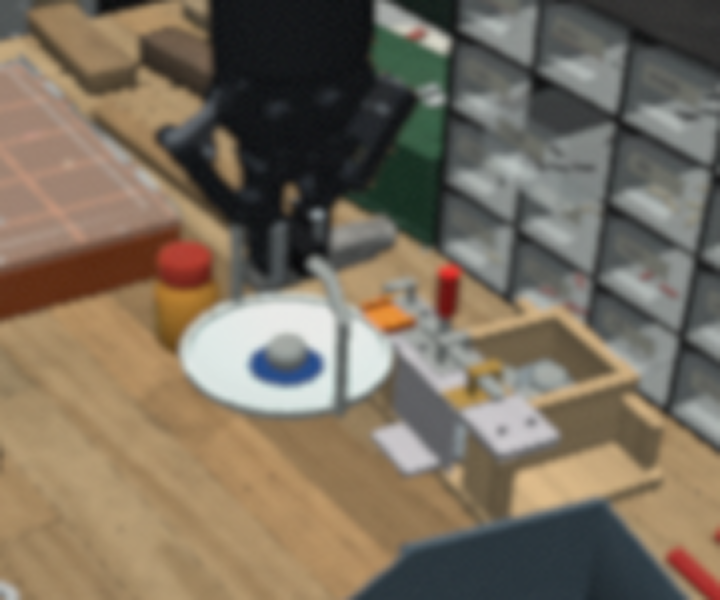

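The crop shows the dish lifted and level, the ball at (287,350) in the blue, and the lip at (388,313) clear of the feeder. Next is the slow turn.

Request:
{"api": "move_arm", "payload": {
  "commands": [
    [[0,0,0,0,0,0.5,0],[0,0,0,0,0,1,0],[0,0,0,0,0,2,0],[0,0,0,0,0,3,0],[0,0,0,0,0,4,0],[0,0,0,0,0,4,0],[0,0,0,0,0,4,0],[0,0,0,0,0,4,0],[0,0,0,0,0,4,0],[0,0,0,0,0,4,0],[0,0,0,0,0,4,0],[0,0,0,0,0,4,0],[0,0,0,0,0,3,0],[0,0,0,0,0,2,0],[0,0,0,0,0,1,0],[0,0,0,0,0,0,0],[0,0,0,0,0,0,0]]
  ]
}}

```text
t: 16.2
eef_pos: [0.5032, 0.1235, 0.1573]
tool_rot: [0.0, 0.935, 0.355, 0.0]
contact_force: [0.1, -0.2, -2.2]
gripper_width: 0.15
grasp_force: 58.4
```

Run:
```python
from h import *
todo([.503,.1235,.157],-1.7)
```

```text
t 16.2 tcp [0.5032 0.1235 0.1573] F [ 0.1 -0.2 -2.2] q [ 0.01  0.35 -0.45  1.98  0.2   0.86 -1.39] w 0.15 g 58.4
shift [-0.0002 -0.0002  0.0003] turn [ 0.   -0.   43.25] shift in final axes [-0.0002  0.      0.0003]
```

Request:
{"api": "move_arm", "payload": {
  "commands": [
    [[0,0,0,0,0,0.5,0],[0,0,0,0,0,1,0],[0,0,0,0,0,2,0],[0,0,0,0,0,3,0],[0,0,0,0,0,4,0],[0,0,0,0,0,4,0],[0,0,0,0,0,4,0],[0,0,0,0,0,4,0],[0,0,0,0,0,4,0],[0,0,0,0,0,4,0],[0,0,0,0,0,4,0],[0,0,0,0,0,3,0],[0,0,0,0,0,3,0],[0,0,0,0,0,2,0],[0,0,0,0,0,1,0],[0,0,0,0,0,0,0],[0,0,0,0,0,0,0]]
  ]
}}

```text
t: 18.32
eef_pos: [0.5032, 0.1235, 0.1573]
tool_rot: [-0.0, 1.0, -0.017, -0.0]
contact_force: [0.3, -0.0, -1.7]
gripper_width: 0.151
grasp_force: 58.4
```

Run:
```python
from h import *
todo([.503,.1235,.157],-1.7)
T=imaging.read_camera("top");S=imaging.read_camera("side")
l=cen(mask(S,(5,140,140),(20,255,255),(300,150,400,260)));print("lip side",l,onz("side",*l[0],.10))
A=np.hstack([cv2.resize(T[100:230,280:440],(400,325),interpolation=2),cv2.resize(S[120:320,250:450],(400,400),interpolation=2)[:325]])
cv2.imwrite("pics/c7.png",A[...,::-1])
cv2.imwrite("pics/t3.png",T[...,::-1]);cv2.imwrite("pics/s3.png",S[...,::-1])
```

```text
t 18.325 tcp [0.5032 0.1235 0.1573] F [ 0.3 -0.  -1.7] q [-0.11  0.33 -0.3   1.98  0.13  0.85 -2.08] w 0.151 g 58.4
shift [-0.0002  0.      0.0003] turn [-0.    0.   -0.25] shift in final axes [-0.0002  0.      0.0003]
lip side (array([339.4137931 , 218.81609195]), array([332, 215,  15,   9,  87], dtype=int32)) [0.50980185 0.06744326 0.1       ]
```

View pics/c7.png

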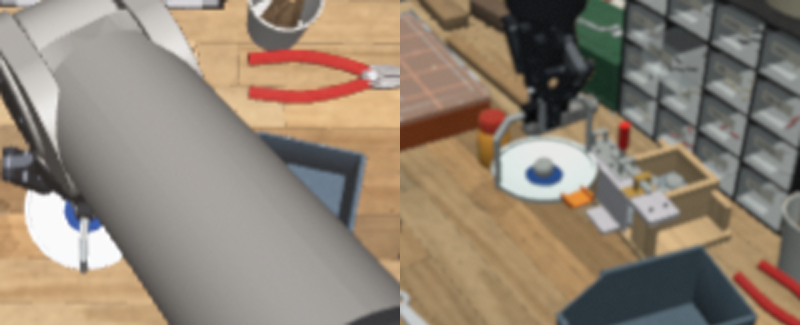

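The lip now points toward the bin: in the side crop it is at (578,198), and the ball is at (543,167) in the blue. The arm hides the dish in the top view, so I'll check the lip heading and the bin in the side view.

Run:
```python
from h import *
for f,z0,wb,lb in(("side0",0,(285,210,352,258),(330,210,360,240)),("s3",.089,(290,180,352,225),(325,205,360,230))):
    S=cv2.imread(f"pics/{f}.png")[...,::-1].copy()
    w=mask(S,(0,0,175),(180,45,255),wb); n,l,s,_=cv2.connectedComponentsWithStats(w); w=(l==1+np.argmax(s[1:,4])).astype(np.uint8)
    c=max(cv2.findContours(w,0,1)[0],key=cv2.contourArea)
    P=np.array([onz("side",*p[0],z0+.019)[:2] for p in cv2.convexHull(c)],np.float32)
    (ctr,r)=cv2.minEnclosingCircle(P)
    lip=onz("side",*cen(mask(S,(5,140,140),(20,255,255),lb))[0],z0+.013)[:2]
    b=onz("side",*cen(mask(S,(100,120,60),(125,255,255),wb))[0],z0+.007)[:2]
    d=lip-np.array(ctr);print(f,np.round(ctr,4),round(r,4),"lip",lip.round(4),"ang",np.degrees(np.arctan2(d[1],d[0])),np.linalg.norm(d),"blue",b.round(4))
print(proj("side",[[.5815,-.0317,.078],[.5626,-.1279,.078],[.503,.1235,.108]]))
```

```text
side0 [0.5028 0.1236] 0.054 lip [0.5678 0.1327] ang 7.960247120507733 0.0655899498855152 blue [0.5013 0.1203]
s3 [0.507  0.1196] 0.0565 lip [0.5083 0.0654] ang -88.66335253930953 0.054191930148205086 blue [0.5028 0.1192]
[[399.56096051 242.37093835]
 [428.32149122 277.19311893]
 [320.87404076 202.39522004]]
```

Request:
{"api": "move_arm", "payload": {
  "commands": [
    [[0,0,0,0,0,0,0],[0,0,0,0,0,0,0],[0,0,0,0,0,0,0],[0,0,0,0,0,0,0],[0,0,0,0,0,0,0],[0,0,0,0,0,0,0],[0,0,0,0,0,0,0],[0,0,0,0,0,0,0]]
  ]
}}

```text
t: 19.42
eef_pos: [0.5032, 0.1235, 0.1573]
tool_rot: [0.0, 1.0, -0.017, -0.0]
contact_force: [0.3, 0.1, -2.8]
gripper_width: 0.152
grasp_force: 58.4
```

Run:
```python
from h import *
S=imaging.read_camera("side");A=cv2.resize(S[170:240,280:380],None,fx=6,fy=6,interpolation=2);cv2.imwrite("pics/c8.png",A[...,::-1])
todo([.503,.1235,.157],-1.7)
```

```text
t 19.475 tcp [0.5033 0.1235 0.1573] F [ 0.2 -0.3 -3.3] q [-0.11  0.33 -0.3   1.98  0.13  0.85 -2.08] w 0.156 g 58.4
shift [-0.0003  0.      0.0003] turn [-0.   -0.   -0.27] shift in final axes [-0.0003  0.      0.0003]
```

View pics/c8.png

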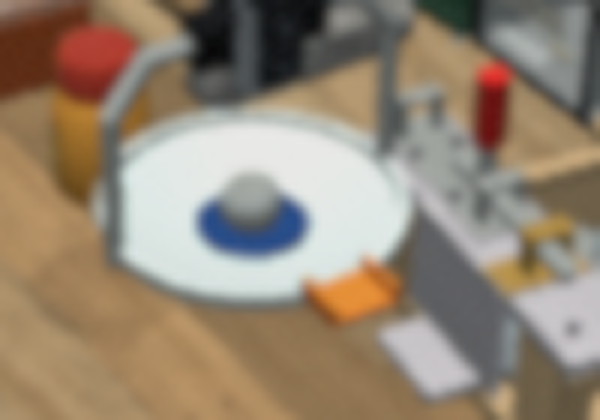

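The ball rests at (250,203), centred over the blue disc at (252,222). The dish is level and still, the lip at (355,293) faces the bin, and the bolt passes through the keeper at (560,250). I'm handing in.

```bash
python3 -c "
from station import bot
print(bot.hand_in())"
```

```text
the job is handed in; nothing more can be done
None
```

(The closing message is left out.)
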